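Find the gritty swing arm on the drill jig

ROBOT

A 6-joint arm with a two-finger parallel gripper is mounted at the origin on the work surface. World frame = base frame: x ahead of the robot, y to its left, z up, the work surface at z = 0. Lengths are in mm, angles in rad, forces in N, time in s.
With the tool pointing down it reaches from about 325 to 875 mm from the base axis. Payload 4.4 kg.
Tool frame: the origin (TCP) lies on the centre line of the jaws, within the pads' length; the fingertips stand 8 mm ahead of it and the grasp point (between the pads) lies 11 mm behind it; z points along the fingers, y is the line along which they close (so a half turn about z gives the same grasp; the last joint's range is limited). The gripper opens to 85 mm and grips with 20 to 120 N. Pads are 22 mm wide; open, the fingers measure 114 mm over their backs; the gripper's body (76 mm by 85 mm) begins 54 mm behind the grasp point. The pads swing forward as they close: fully open they stand 13 mm farther back than shut.
Start: joints at [-1.413, 0.207, 1.542, -0, 1.393, -0.15], TCP at [174.739, -547.808, 239.282] pointing down, gripper open.
Joint ranges: [-2.73, 2.73], [-0.86, 2.22], [0.23, 2.46], [-1.11, 4.25], [0.08, 2.63], [-2.82, 2.82]. Speed limits (rad/s): [2.79, 2.79, 3.14, 3.14, 3.14, 3.14].

INTERFACE

Orientations are given as a 3x3 rotation matrix whose columns are the frame's x, y, z axes.
In Python, from rig import readout, capture, sign_off, nets gives the robot as it stands. The module is installed in compiled form; this text tells all that it offers.
- The arm moves only by the tool send_rows, never from a script. Its argument "series" is a list of rows, each a list of 3 entries, a list of its own where there are three numbers: the gripper's target within -1 to 1 (shut at 1, half-way at 0, fully open at -1), then the shift along the tool's x, y, z in m, then the turn about the tool's z in degrees. A call has exactly 8 rows; each row shifts and turns the commanded pose from where the row before left it, along the tool's axes as they then stand; what a row does not reach is not made up. A row lasts 1/10 s, in which the tool goes at most 50 mm and 8.59 degrees, less where a joint would pass 70% of its speed; a pose out of reach is approached as far as the arm can. A call with a gripper value outside its range is refused whole. The fingers move at their own pace and stop on an object; the grip force is fixed at half the most. Time passes only in rows, so rows that do not move let the fingers close, or fill a call up. It gives the time, the measured TCP pose, the force, the opening and the grip force at its end, in the units of the state.
- readout.read_state(): the state, without advancing time (a new reading comes with each control period).
- capture(name): name is "scene" or "side" or "wrist"; returns a dict with "frame" (384x512x3 uint8, red, green, blue), "mtx" (3x3 intrinsics, pixels), "rvec" (rotation vector, rad) and "tvec" (3), from world to camera coordinates, as OpenCV has them; the wrist camera has in their place "mount" (4x4, takes a point from camera to tool coordinates, whose origin is the TCP and whose axes are the flange's). Camera axes: x right, y down, z forward; pixel columns grow to the right and rows downward; lengths in mm; the calibration is good to about 2 mm. A picture is of the moment at which its call begins: read the wrist's pose just before it. There is no depth.
- sign_off(): hands the job in; it is judged then, once.
Trained networks look in a picture, given as the dict that the camera call returned (one of the last four; its "shot" number tells which), for a name from the list of things; names that differ only in an ending like _2 or _b are one class to them, and where a whole thing is asked for, a point or a joint stands for the part that bears it (a point fixed in the world has none). Each returns a list of dicts, best first, with "score" (0 to 1); they miss things now and then, are a little off and sometimes report something else, mostly with a low value. They report only what shows in the picture. A call takes as long as a camera call.
- nets.search_frame(picture, query): "rect" ([centre column, centre row, width, height] in pixels, round what is visible of it).
- nets.outline_of(picture, query): "pixels" (384x512 bool, what is visible of it) and "rect" ([centre column, centre row, width, height] in pixels, round what is visible of it).
- nets.tip_of(picture, query): "at" ([column, row] in pixels: a listed point, or the origin of a listed thing).
The state is a dict: "time_s": time; "qpos": joint angles; "dq": joint speeds; "joint_efforts": joint torques, N m; "eef_pos": TCP position; "tool_rot": TCP orientation; "wrist_force": force on the tool from outside, world axes, zero at the start; "moment": the same for the moment, N m; "finger_gap": finger opening in mm; "finger_force": force on a finger pad.
Only numpy, scipy, OpenCV 4.12 (cv2) and the standard library are available. Lean on these libraries where they do the work, as an engineer would, in place of code of your own. Each camera call takes 0.05 s, during which the arm holds its last target. There are 200 camera calls.

TASK

One of the drill jig's two swing arms has grit in its pivot and catches part-way. Swing open first the left arm (on the robot's own left), then the right one, each gently by its knob until it either reaches its open stop or you clearly feel it catch and push back with at least 5 N; never push an arm with more than 20 N. In the end leave the arm that swings freely fully open and the arm that catches swung fully shut again, without disturbing the other things on the bench.

Things in the scene. Friction and masses are not known exactly. Their poses are not given: they have to be found in the camera images.
- jig: Drill jig: dark steel plate 230 x 400 x 20 mm fixed to the bench; origin under its centre, x along its short side (away from the robot), y along its long side (to the robot's left), turned by up to 0.3 rad. It carries two identical steel swing arms, each on a vertical pivot on a grey round housing 56 mm across. A bearing and a brass nut lie on the plate, lower than 40 mm above the bench.
- left_arm (a joint): Swing angle of the arm nearer the robot's left (+y), rad. 0: shut (points along the jig's +y, over its round work rest); opens anticlockwise seen from above, to 1.55 at its open stop (points along the jig's -x, to the robot). Starts within 0.15 of shut. A flat bar 22 mm wide, 61 to 73 mm above the bench. Stays where it is left, but springs back a little off the catch.
- left_knob (a point): Middle of the upright black knob at the tip of the arm nearer the robot's left (+y): a post 18 mm across, from 73 to 119 mm above the bench (this point at 96 mm), 110 mm from the pivot axis. Push it sideways with a finger, or with the fingers loosely astride; a squeeze also counts as force. Clean pivot: a steady drag of about 2 N here, all the way to the rubber open stop; both stops give 8 N per 10 mm.
- left_pivot (a point): On the pivot axis of the arm nearer the robot's left (+y), at the arm's underside, 60 mm above the bench; hub and bolt reach 84 mm. With grit in the pivot the arm moves easily at first, then from an unknown angle of 0.5 to 0.9 rad meets a springy resistance, growing about 5 N per 10 mm at the knob. Which arm has it cannot be seen and changes each time.
- right_arm (a joint): Swing angle of the arm nearer the robot's right (-y), rad. 0: shut (points along the jig's +y, over its round work rest); opens anticlockwise seen from above, to 1.55 at its open stop (points along the jig's -x, to the robot). Starts within 0.15 of shut. A flat bar 22 mm wide, 61 to 73 mm above the bench. Stays where it is left, but springs back a little off the catch.
- right_knob (a point): Middle of the upright black knob at the tip of the arm nearer the robot's right (-y): a post 18 mm across, from 73 to 119 mm above the bench (this point at 96 mm), 110 mm from the pivot axis. Push it sideways with a finger, or with the fingers loosely astride; a squeeze also counts as force. Clean pivot: a steady drag of about 2 N here, all the way to the rubber open stop; both stops give 8 N per 10 mm.
- right_pivot (a point): On the pivot axis of the arm nearer the robot's right (-y), at the arm's underside, 60 mm above the bench; hub and bolt reach 84 mm. With grit in the pivot the arm moves easily at first, then from an unknown angle of 0.5 to 0.9 rad meets a springy resistance, growing about 5 N per 10 mm at the knob. Which arm has it cannot be seen and changes each time.
- bearing: Steel bearing ring 48 mm across, 15 mm high, lying on the jig plate; origin at its underside. Only to be left alone.
- nut: Brass nut 28 mm across, 14 mm high, lying on the jig plate; origin at its underside. Only to be left alone.
- gear: Dark steel bevel gear 90 mm across, 55 mm high, left of the jig; origin at its underside. Only to be left alone.
- tin: Red can 76 mm across, 100 mm high, left of the jig; origin at its underside. Only to be left alone.
- driver: Screwdriver with a green handle, right of the jig; origin at its underside. Only to be left alone.
- gaugebox: Closed dark wooden gauge box 120 x 200 x 60 mm, right of the jig; origin at its underside. Only to be left alone.
- spanner: Steel spanner, beyond the jig; origin at its underside. Only to be left alone.

How it is judged (in metres and radians):
On the way, in this order (a step that is already met when the one before it is completed fails the run):
1. the left arm has been swung open to its stop, or into its catch until it is felt (over 4 N at more than 0.42 rad) ((value of joint left_arm above 1.42 rad or (value of joint left_arm above 0.42 rad and contact force between any of the fingers, the arm and left_arm above 4 N))), for 0.05 s.
2. then the same with the right arm ((value of joint right_arm above 1.42 rad or (value of joint right_arm above 0.42 rad and contact force between any of the fingers, the arm and right_arm above 4 N))), for 0.05 s.
At the end, for the whole second after the job is handed in: The arm that swings freely stands open by more than 1.42 rad (stop at 1.55), the arm that catches is shut to under 0.09 rad, and both are at rest (under 0.05 rad/s) (((value of joint left_arm above 1.42 rad and value of joint right_arm below 0.09 rad) or (value of joint right_arm above 1.42 rad and value of joint left_arm below 0.09 rad)) and velocity of joint left_arm between -0.05 and 0.05 rad/s and velocity of joint right_arm between -0.05 and 0.05 rad/s); the robot touches nothing.
It fails at once if the robot presses the left arm with more than 20 N (contact force between any of the fingers, the arm and left_arm above 20 N).
It fails at once if the robot presses the right arm with more than 20 N (contact force between any of the fingers, the arm and right_arm above 20 N).
It fails at once if a loose thing on the jig or bench is shifted by more than 30 mm (distance of any of bearing, nut, gear, tin, driver, gaugebox, spanner from where it was at the start of the episode above 0.03 m).
It also fails if it takes over 72 s, if anything falls off the work surface, if the arm or the gripper's body presses on something with over 40 N, if the wrist force passes 120 N, or if a joint passes its speed limit or range.

## Working session

There is one attempt and no reset: what is moved stays moved. The work goes in short steps, Python scripts to look and compute and a tool call to move; the robot and the scene stay as the last step left them, time stands still between calls to the robot, and variables do not carry over. Pictures are saved under pics/ and viewed, at most 10 in all, crops included, and the job is handed in when it is done.

Besides the shell and the picture viewer there is one more tool, called after "Call:" as a command line: name --argument value ..., lists and objects as JSON in quotes. send_rows: Moves the arm, as the interface text tells. Its arguments: {"type":"object","properties":{"series":{"type":"array"}},"required":["series"]}

```bash
mkdir -p pics
cat > h.py <<'E'
import numpy as np, cv2
from rig import readout, capture, sign_off, nets
def ray(p,uv):
    R=cv2.Rodrigues(np.array(p["rvec"],float))[0]; t=np.array(p["tvec"],float).ravel()
    d=R.T@np.linalg.inv(p["mtx"])@np.array([uv[0],uv[1],1.]); return -R.T@t,d
def atz(p,uv,z):
    c,d=ray(p,uv); return c+d*(z-c[2])/d[2]
def save(p,n): cv2.imwrite("pics/%s.png"%n,cv2.cvtColor(p["frame"],cv2.COLOR_RGB2BGR))
E
cat > m.py <<'E'
from h import *
s=readout.read_state();print(s["time_s"],s["eef_pos"],np.round(s["tool_rot"],3).tolist(),s["wrist_force"])
import sys
for n in ("scene","side"):
    p=capture(n); save(p,n+sys.argv[1])
    for q,z in (("left_knob",96),("right_knob",96),("left_pivot",60),("right_pivot",60),("jig",0),("tin",0),("gear",0),("gaugebox",0),("driver",0)):
        r=nets.tip_of(p,q)
        for a in r[:2]: print(n,q,round(a["score"],2),np.round(a["at"]),np.round(atz(p,a["at"],z)))
E
python3 m.py 0
```

```text
0.0 [ 174.61114868 -547.06163615  238.12076501] [[0.953, 0.304, -0.0], [0.304, -0.953, 0.002], [0.0, -0.002, -1.0]] [-0.07663999 -0.72763137  0.07143582]
scene left_knob 0.85 [317. 193.] [628. 181.  96.]
scene right_knob 0.74 [264. 205.] [609. -29.  96.]
scene right_knob 0.24 [237. 216.] [ 626. -141.   96.]
scene left_pivot 0.69 [290. 209.] [630.  67.  60.]
scene right_pivot 0.54 [235. 217.] [ 587. -136.   60.]
scene jig 0.78 [270. 215.] [569.  18.   0.]
scene tin 0.79 [373. 197.] [642. 448.   0.]
scene gaugebox 0.73 [152. 260.] [ 613. -450.    0.]
scene gaugebox 0.25 [138. 210.] [ 339. -442.    0.]
scene driver 0.66 [138. 208.] [ 325. -437.    0.]
scene driver 0.39 [233. 219.] [ 535. -121.    0.]
side left_knob 0.75 [202. 227.] [655. 165.  96.]
side left_knob 0.52 [258. 166.] [ 579. -109.   96.]
side right_knob 0.84 [238. 184.] [612. -18.  96.]
side left_pivot 0.82 [222. 209.] [637.  66.  60.]
side right_pivot 0.86 [258. 167.] [ 586. -134.   60.]
side jig 0.86 [250. 214.] [562.  18.   0.]
side tin 0.84 [168. 340.] [631. 467.   0.]
side gear 0.89 [260. 342.] [400. 391.   0.]
side gear 0.44 [272. 205.] [505. -41.   0.]
side gaugebox 0.91 [280. 118.] [ 604. -457.    0.]
side driver 0.49 [352. 135.] [ 318. -456.    0.]
```

View pics/scene0.png

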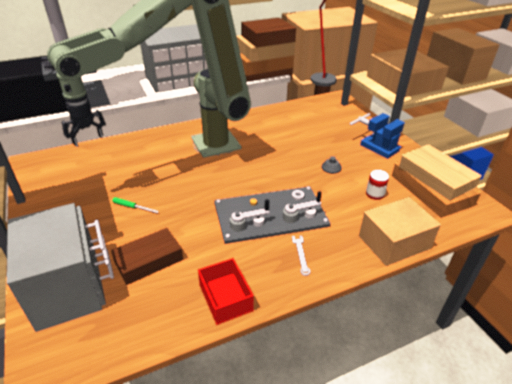

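View pics/side0.png

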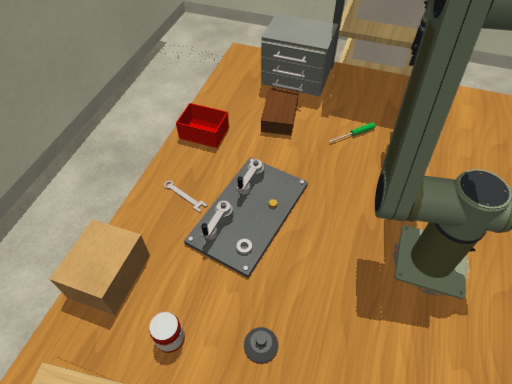

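The scene picture shows the jig with the left knob near (320,197) and the right knob near (267,205). The side picture has them at (205,229) and (240,184), and both arms are nearly shut. I'll move over the jig for a closer look.

Call:
send_rows --series '[[-1,[0.036,-0.027,-0.006],0],[-1,[0.036,-0.027,-0.006],0],[-1,[0.036,-0.027,-0.006],0],[-1,[0.036,-0.027,-0.006],0],[-1,[0.036,-0.027,-0.006],0],[-1,[0.036,-0.027,-0.006],0],[-1,[0.036,-0.027,-0.006],0],[-1,[0.036,-0.027,-0.006],0]]'

```text
time_s: 1.8
eef_pos: [384.3, -252.9, 287.8]
tool_rot: [[0.953, 0.304, 0.001], [0.304, -0.953, -0.001], [0.001, 0.001, -1.0]]
wrist_force: [0.6, -0.3, -0.6]
finger_gap: 85.2
finger_force: 0.0
```

Call:
send_rows --series '[[0,[0.034,-0.027,-0.006],0],[0,[0.034,-0.027,-0.006],0],[0,[0.034,-0.027,-0.006],0],[0,[0.034,-0.027,-0.006],0],[0,[0.034,-0.027,-0.006],0],[0,[0.034,-0.027,-0.006],0],[0,[0.034,-0.027,-0.006],0],[0,[0.015,-0.012,-0.006],0]]'

```text
time_s: 2.6
eef_pos: [564.7, 17.1, 335.4]
tool_rot: [[0.952, 0.307, 0.0], [0.307, -0.952, 0.001], [0.001, -0.001, -1.0]]
wrist_force: [-0.2, -0.2, -0.1]
finger_gap: 42.6
finger_force: 0.0
```

Call:
send_rows --series '[[0,[0,0,0],-8],[0,[0,0,0],-8],[0,[0,0,0],-8],[0,[0,0,0],-8],[0,[0,0,0],-8],[0,[0,0,0],-8],[0,[0,0,0],-8],[0,[0,0,0],-3]]'

```text
time_s: 3.4
eef_pos: [563.4, 13.9, 335.3]
tool_rot: [[0.227, 0.974, -0.0], [0.974, -0.227, -0.0], [-0.0, -0.0, -1.0]]
wrist_force: [-0.3, -0.1, 0.1]
finger_gap: 42.7
finger_force: 0.0
```

```bash
cat > w.py <<'E'
from h import *
import sys
s=readout.read_state();T=np.array(s["eef_pos"]);R=np.array(s["tool_rot"])
print(s["time_s"],T,np.round(R,3).tolist(),s["wrist_force"],s["finger_gap"],s["qpos"])
p=capture("wrist"); save(p,"wrist"+sys.argv[1]); M=np.array(p["mount"])
if sys.argv[1]=="0": print(np.round(M,3))
for q,z in (("left_knob",96),("right_knob",96),("left_pivot",60),("right_pivot",60),("bearing",20),("nut",20)):
    for a in nets.tip_of(p,q)[:2]:
        d=M[:3,:3]@np.linalg.inv(p["mtx"])@np.array([*a["at"],1.]); c=R@M[:3,3]+T; d=R@d
        print(q,round(a["score"],2),np.round(a["at"]),np.round(c+d*(z-c[2])/d[2],1))
E
python3 w.py 0
```

```text
3.4 [563.38167897  13.8985699  335.28222073] [[0.227, 0.974, -0.0], [0.974, -0.227, -0.0], [-0.0, -0.0, -1.0]] [-0.26900493 -0.11816158  0.14714118] 42.73942063731609 [-1.28889706e-01  1.25015172e-01  1.43931359e+00 -1.13658215e-05
  1.57729596e+00  9.97661890e-02]
[[ 0.00000e+00 -9.57000e-01 -2.88000e-01  7.45360e+01]
 [ 1.00000e+00 -0.00000e+00  1.00000e-03  1.35900e+00]
 [-1.00000e-03 -2.88000e-01  9.57000e-01 -1.34593e+02]
 [ 0.00000e+00  0.00000e+00  0.00000e+00  1.00000e+00]]
left_knob 0.57 [298.  10.] [649.4 175.7  96. ]
right_knob 0.82 [298. 180.] [611.3 -21.1  96. ]
left_pivot 0.74 [298. 109.] [633.6  67.7  60. ]
right_pivot 0.67 [301. 240.] [ 600.9 -127.5   60. ]
bearing 0.58 [215.  64.] [534.1 154.   20. ]
nut 0.59 [225. 189.] [499.8 -29.9  20. ]
```

View pics/wrist0.png

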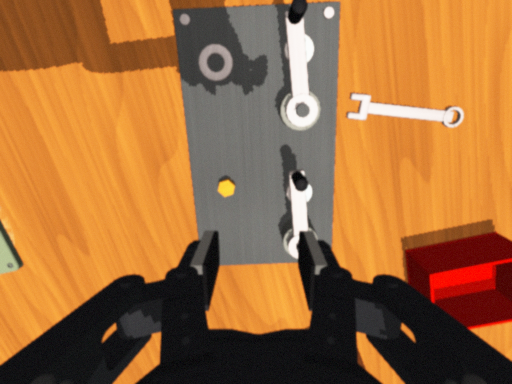

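Wrist view: the left knob is at (296,11), the right knob at (300,181), and the left pivot at (300,110). That puts the jig yaw at about -0.23, left at about 0.08 and right at about 0.02. Next I go above the left knob.

Call:
send_rows --series '[[0,[0.044,0.012,0],0],[0,[0.044,0.012,0],0],[0,[0.044,0.012,0],0],[0,[0.045,0.011,0],0],[0,[0,0,0.04],0],[0,[0,0,0.04],0],[0,[0,0,0.04],0],[0,[0,0,0.035],-4]]'

```text
time_s: 4.55
eef_pos: [649.1, 175.5, 177.7]
tool_rot: [[0.16, 0.987, -0.002], [0.987, -0.16, -0.0], [-0.001, -0.002, -1.0]]
wrist_force: [-0.3, -0.8, 0.1]
finger_gap: 42.8
finger_force: 0.0
```

```bash
python3 w.py 1
```

```text
4.55 [649.128135   175.50553565 177.73307487] [[0.16, 0.987, -0.002], [0.987, -0.16, -0.0], [-0.001, -0.002, -1.0]] [-0.3328649  -0.78307883  0.1455674 ] 42.80969842900702 [ 1.35537384e-01  4.60201928e-01  1.33868327e+00 -5.34792478e-05
  1.34456458e+00  2.96253233e-01]
left_knob 0.85 [256. 201.] [649.  176.5  96. ]
left_knob 0.49 [153. 215.] [565.3 177.7  96. ]
left_pivot 0.87 [261. 294.] [636.   64.8  60. ]
bearing 0.97 [154. 219.] [530.8 148.6  20. ]
bearing 0.71 [166. 354.] [498.2 -34.   20. ]
nut 0.54 [168. 349.] [501.5 -26.9  20. ]
```

View pics/wrist1.png

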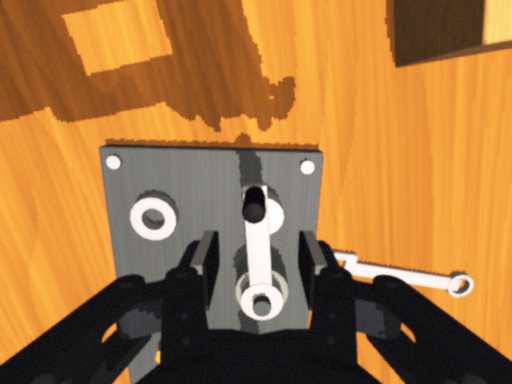

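The left knob is centred between the fingers at (256,203). I'll lower the tool.

Call:
send_rows --series '[[0,[0,0,0.015],0],[0,[0,0,0.015],0],[0,[0,0,0.015],0],[0,[0,0,0.015],0],[0,[0,0,0.015],0],[0,[0,0,0.014],0],[0,[0,0,0],0],[0,[0,0,0],0]]'

```text
time_s: 5.7
eef_pos: [649.7, 175.3, 90.6]
tool_rot: [[0.162, 0.987, -0.001], [0.987, -0.162, -0.0], [-0.0, -0.001, -1.0]]
wrist_force: [-0.7, -0.2, -0.2]
finger_gap: 42.8
finger_force: 0.0
```

Call:
send_rows --series '[[0.35,[0,0,0],0],[0.35,[0,-0.0055,0],-2.9],[0.35,[0,-0.0055,0],-2.9],[0.35,[0,-0.0055,0],-2.9],[0.35,[-0.0005,-0.0055,0],-2.9],[0.35,[0,-0.0055,0],-2.9],[0.35,[-0.0005,-0.0055,0],-2.9],[0.35,[0,-0.0055,0],-2.9]]'

```text
time_s: 6.5
eef_pos: [613.3, 175.0, 93.0]
tool_rot: [[-0.193, 0.981, 0.005], [0.981, 0.193, 0.001], [-0.0, 0.005, -1.0]]
wrist_force: [2.2, 0.1, -2.0]
finger_gap: 27.9
finger_force: 1.0
```

Call:
send_rows --series '[[0.35,[0,-0.005,0.001],-2.6],[0.35,[0,-0.005,0.001],-2.6],[0.35,[-0.0005,-0.005,0],-2.6],[0.35,[0,-0.005,0],-2.6],[0.35,[0,0,0],0],[0.35,[0,0,0],0],[0.35,[0,0,0],0],[0.35,[0,0,0],0]]'

```text
time_s: 7.3
eef_pos: [593.4, 169.2, 89.9]
tool_rot: [[-0.364, 0.931, 0.002], [0.931, 0.364, 0.0], [-0.0, 0.002, -1.0]]
wrist_force: [1.3, 2.0, 0.7]
finger_gap: 28.0
finger_force: 0.9
```

Call:
send_rows --series '[[0.35,[0,-0.005,0],-2.6],[0.35,[-0.0005,-0.005,0],-2.6],[0.35,[0,-0.005,0],-2.6],[0.35,[0,-0.005,0],-2.6],[0.35,[0,0,0],0],[0.35,[0,0,0],0],[0.35,[0,0,0],0],[0.35,[0,0,0],0]]'

```text
time_s: 8.1
eef_pos: [575.3, 160.2, 89.6]
tool_rot: [[-0.527, 0.85, 0.001], [0.85, 0.527, 0.0], [-0.001, 0.001, -1.0]]
wrist_force: [2.9, 1.4, 0.0]
finger_gap: 28.0
finger_force: 1.8
```

Call:
send_rows --series '[[0.35,[-0.0005,-0.005,0],-2.6],[0.35,[-0.0005,-0.005,0],-2.6],[0.35,[0,-0.005,0],-2.6],[0.35,[0,0,0],0],[0.35,[0,0,0],0],[0.35,[0,0,0],0],[0.35,[0,0,0],0],[0.35,[0,0,0],0]]'

```text
time_s: 8.9
eef_pos: [564.4, 152.2, 89.6]
tool_rot: [[-0.637, 0.771, 0.004], [0.771, 0.637, 0.003], [-0.0, 0.005, -1.0]]
wrist_force: [7.1, 5.4, -2.4]
finger_gap: 27.8
finger_force: 4.2
```

Force rises with displacement, which looks like the catch. One small extra push to confirm it.

Call:
send_rows --series '[[0.35,[0,-0.003,0],-1.5],[0.35,[0,-0.002,0],-1],[0.35,[0,0,0],0],[0.35,[0,0,0],0],[0.35,[0,0,0],0],[0.35,[0,0,0],0],[0.35,[0,0,0],0],[0.35,[0,0,0],0]]'

```text
time_s: 9.7
eef_pos: [561.5, 149.7, 89.6]
tool_rot: [[-0.67, 0.742, 0.006], [0.742, 0.67, 0.004], [-0.001, 0.007, -1.0]]
wrist_force: [9.7, 6.3, -5.4]
finger_gap: 27.4
finger_force: 6.0
```

The left arm catches (11 N, growing). I'll swing it shut.

Call:
send_rows --series '[[0.35,[0,0.006,0],3.1],[0.35,[0,0.006,0],3.1],[0.35,[0,0.006,0],3.1],[0.35,[-0.0005,0.006,0],3.1],[0.35,[0,0.006,0],3.1],[0.35,[-0.0005,0.006,0],3.1],[0.35,[0,0.006,0],3.1],[0.35,[-0.0005,0.006,0],3.1]]'

```text
time_s: 10.5
eef_pos: [597.7, 170.7, 87.9]
tool_rot: [[-0.295, 0.955, -0.007], [0.955, 0.295, -0.001], [0.001, -0.007, -1.0]]
wrist_force: [-2.3, 0.7, 0.5]
finger_gap: 27.8
finger_force: 1.1
```

Call:
send_rows --series '[[0.35,[0,0.006,0],3.1],[0.35,[0,0.006,0],3.1],[0.35,[0,0.006,0],3.1],[0.35,[-0.0005,0.006,0],3.1],[0.35,[0,0.006,0],3.1],[0.35,[-0.0005,0.006,0],3.1],[0.35,[0,0.005,0],2.6],[0.35,[0,0,0],0]]'

```text
time_s: 11.3
eef_pos: [638.9, 175.7, 87.7]
tool_rot: [[0.068, 0.998, -0.005], [0.998, -0.068, -0.001], [-0.001, -0.005, -1.0]]
wrist_force: [-0.8, 0.2, -1.3]
finger_gap: 27.8
finger_force: 0.5
```

Call:
send_rows --series '[[0.35,[0,0.005,0],2.6],[0.35,[0,0.005,0],2.6],[0.35,[-0.0005,0.005,0],2.6],[0.35,[0,0.005,0],2.6],[0.35,[0,0,0],0],[0.35,[0,0,0],0],[0.35,[0,0,0],0],[0.35,[0,0,0],0]]'

```text
time_s: 12.1
eef_pos: [659.6, 172.4, 88.7]
tool_rot: [[0.247, 0.969, -0.002], [0.969, -0.247, -0.0], [-0.001, -0.002, -1.0]]
wrist_force: [-2.8, 0.1, -0.5]
finger_gap: 27.7
finger_force: 0.9
```

Call:
send_rows --series '[[0.35,[0,0.004,0],2.1],[0.35,[0,0.003,0],1.5],[0.35,[0,0,0],0],[0.35,[0,0,0],0],[0.35,[0,0,0],0],[0.35,[0,0,0],0],[0.35,[0,0,0],0],[0.35,[0,0,0],0]]'

```text
time_s: 12.9
eef_pos: [665.9, 170.8, 88.7]
tool_rot: [[0.307, 0.952, -0.003], [0.952, -0.307, -0.0], [-0.001, -0.003, -1.0]]
wrist_force: [-5.4, -0.3, 0.2]
finger_gap: 28.0
finger_force: 2.4
```

Shut stop reached (5 N). I'll centre, lift, and go over the right knob.

Call:
send_rows --series '[[0.35,[0,-0.005,0],0],[0,[0,0,0],0],[0,[0,0,0],0],[0,[0,0,-0.015],0],[0,[0,0,-0.02],0],[0,[0,0,-0.025],0],[0,[0,0,-0.03],0],[0,[0,0,0],0]]'

```text
time_s: 13.7
eef_pos: [667.0, 172.8, 187.4]
tool_rot: [[0.308, 0.951, 0.014], [0.952, -0.308, 0.002], [0.006, 0.013, -1.0]]
wrist_force: [0.6, 0.1, 1.6]
finger_gap: 42.7
finger_force: 0.0
```

Call:
send_rows --series '[[0,[-0.04,0.002,0],0],[0,[-0.04,0.002,0],0],[0,[-0.04,0.002,0],0],[0,[-0.04,0.003,0],0],[0,[-0.04,0.003,0],-5],[0,[0,0,0],0],[0,[0,0,0],0],[0,[0,0,0],0]]'

```text
time_s: 14.5
eef_pos: [612.8, -21.1, 179.6]
tool_rot: [[0.223, 0.975, 0.001], [0.975, -0.223, 0.0], [0.001, 0.001, -1.0]]
wrist_force: [-0.3, 0.4, 0.3]
finger_gap: 42.5
finger_force: 0.0
```

```bash
python3 w.py 2
```

```text
14.5 [612.78208813 -21.0607136  179.57369566] [[0.223, 0.975, 0.001], [0.975, -0.223, 0.0], [0.001, 0.001, -1.0]] [-0.32450313  0.41662041  0.25908493] 42.48819456822478 [-1.75663619e-01  3.37529628e-01  1.50437009e+00  5.19594149e-04
  1.29903442e+00  4.93937554e-02]
right_knob 0.79 [258. 202.] [613.8 -21.5  96. ]
left_pivot 0.58 [262.  86.] [637.1  64.7  60. ]
right_pivot 0.57 [266. 292.] [ 597.7 -130.7   60. ]
bearing 0.71 [128.  16.] [534.  150.9  20. ]
bearing 0.63 [156. 204.] [500.9 -25.5  20. ]
nut 0.79 [158. 206.] [501.8 -27.4  20. ]
```

View pics/wrist2.png

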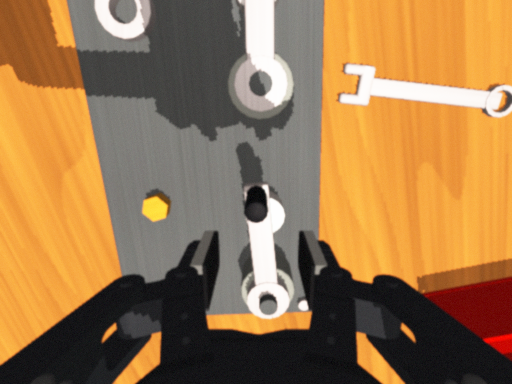

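The right knob is centred at (258,203), and the pivot is at about (597,-130). I'll lower the tool and swing.

Call:
send_rows --series '[[0,[0,0,0.015],-4],[0,[0,0,0.015],0],[0,[0,0,0.015],0],[0,[0,0,0.015],0],[0,[0,0,0.015],0],[0,[0,0,0.015],0],[0.35,[0,0,0],0],[0.35,[0,0,0],0]]'

```text
time_s: 15.65
eef_pos: [612.2, -21.7, 88.7]
tool_rot: [[0.155, 0.988, -0.001], [0.988, -0.155, 0.0], [0.0, -0.001, -1.0]]
wrist_force: [-0.6, 0.1, -0.2]
finger_gap: 27.8
finger_force: 0.0
```

Call:
send_rows --series '[[0.35,[0,-0.0055,0],-2.9],[0.35,[0,-0.0055,0],-2.9],[0.35,[0,-0.0055,0],-2.9],[0.35,[-0.0005,-0.0055,0],-2.9],[0.35,[0,-0.0055,0],-2.9],[0.35,[-0.0005,-0.0055,0],-2.9],[0.35,[0,-0.0055,0],-2.9],[0.35,[0,0,0],0]]'

```text
time_s: 16.45
eef_pos: [575.0, -22.7, 90.7]
tool_rot: [[-0.197, 0.98, 0.003], [0.98, 0.197, -0.0], [-0.001, 0.003, -1.0]]
wrist_force: [0.2, 0.2, 0.2]
finger_gap: 27.8
finger_force: 0.0
```

Call:
send_rows --series '[[0.35,[0,-0.005,0],-2.6],[0.35,[0,-0.005,0],-2.6],[0.35,[-0.0005,-0.005,0],-2.6],[0.35,[0,-0.005,0],-2.6],[0.35,[0,0,0],0],[0.35,[0,0,0],0],[0.35,[0,0,0],0],[0.35,[0,0,0],0]]'

```text
time_s: 17.25
eef_pos: [555.8, -28.4, 89.7]
tool_rot: [[-0.371, 0.929, 0.001], [0.929, 0.371, -0.0], [-0.001, 0.001, -1.0]]
wrist_force: [1.8, 1.0, 1.0]
finger_gap: 28.0
finger_force: 0.8
```

```bash
python3 w.py 3
```

```text
17.25 [555.84301637 -28.40251608  89.69263514] [[-0.371, 0.929, 0.001], [0.929, 0.371, -0.0], [-0.001, 0.001, -1.0]] [1.79436678 1.03813384 0.95483598] 27.96323681546168 [-2.06603347e-01  3.35982793e-01  1.71580488e+00  9.27178286e-05
  1.08831576e+00 -5.86398845e-01]
right_knob 0.8 [270. 259.] [563.4 -26.3  96. ]
left_pivot 0.95 [448. 134.] [635.2  64.9  60. ]
nut 0.83 [192. 180.] [505.1 -26.8  20. ]
nut 0.49 [292. 154.] [565.7  17.8  20. ]
```

View pics/wrist3.png

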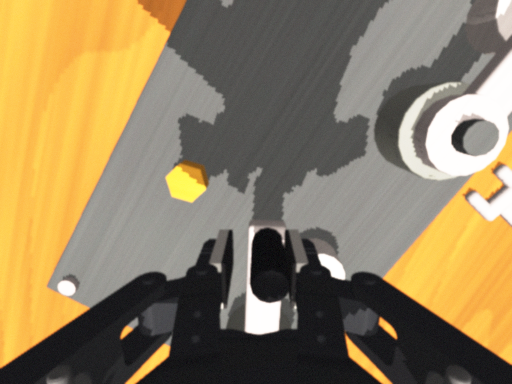

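The knob sits between the pads at (268,262) and the drag is about 2 N. Continuing.

Call:
send_rows --series '[[0.35,[-0.0005,-0.0055,0],-2.9],[0.35,[0,-0.0055,0],-2.9],[0.35,[-0.0005,-0.0055,0],-2.9],[0.35,[0,-0.0055,0],-2.9],[0.35,[0,-0.0055,0],-2.9],[0.35,[0,0,0],0],[0.35,[0,0,0],0],[0.35,[0,0,0],0]]'

```text
time_s: 18.4
eef_pos: [530.5, -41.7, 88.8]
tool_rot: [[-0.591, 0.806, -0.002], [0.806, 0.591, 0.0], [0.001, -0.001, -1.0]]
wrist_force: [-0.4, 0.3, -0.2]
finger_gap: 27.5
finger_force: 0.0
```

Call:
send_rows --series '[[0.35,[-0.0005,-0.0055,0],-2.9],[0.35,[0,-0.0055,0],-2.9],[0.35,[-0.0005,-0.0055,0],-2.9],[0.35,[0,-0.0055,0],-2.9],[0.35,[0,0,0],0],[0.35,[0,0,0],0],[0.35,[0,0,0],0],[0.35,[0,0,0],0]]'

```text
time_s: 19.2
eef_pos: [515.2, -56.9, 89.2]
tool_rot: [[-0.742, 0.671, -0.0], [0.671, 0.742, -0.0], [0.0, -0.0, -1.0]]
wrist_force: [-0.6, -0.5, 0.0]
finger_gap: 27.5
finger_force: 0.0
```

Call:
send_rows --series '[[0.35,[-0.0005,-0.0055,0],-2.9],[0.35,[0,-0.0055,0],-2.9],[0.35,[-0.0005,-0.0055,0],-2.9],[0.35,[0,-0.0055,0],-2.9],[0.35,[-0.0005,-0.0055,0],-2.9],[0.35,[0,-0.0055,0],-2.9],[0.35,[0,0,0],0],[0.35,[0,0,0],0]]'

```text
time_s: 20.0
eef_pos: [497.7, -85.0, 89.3]
tool_rot: [[-0.908, 0.419, 0.0], [0.419, 0.908, -0.0], [-0.0, -0.0, -1.0]]
wrist_force: [-0.4, 0.0, -0.3]
finger_gap: 27.7
finger_force: 0.0
```

Call:
send_rows --series '[[0.35,[-0.0005,-0.0055,0],-2.9],[0.35,[0,-0.0055,0],-2.9],[0.35,[-0.0005,-0.0055,0],-2.9],[0.35,[0,-0.004,0],-2.1],[0.35,[0,0,0],0],[0.35,[0,0,0],0],[0.35,[0,0,0],0],[0.35,[0,0,0],0]]'

```text
time_s: 20.8
eef_pos: [491.4, -104.4, 89.3]
tool_rot: [[-0.971, 0.241, 0.0], [0.241, 0.971, -0.0], [-0.0, -0.0, -1.0]]
wrist_force: [-0.5, -0.4, 0.4]
finger_gap: 27.4
finger_force: 0.0
```

Call:
send_rows --series '[[0.35,[0,-0.003,0],-1.5],[0.35,[0,-0.003,0],-1.5],[0.35,[0,-0.002,0],0],[0.35,[0,0,0],0],[0.35,[0,0,0],0],[0.35,[0,0,0],0],[0.35,[0,0,0],0],[0.35,[0,0,0],0]]'

```text
time_s: 21.6
eef_pos: [489.4, -112.1, 89.3]
tool_rot: [[-0.982, 0.189, -0.0], [0.189, 0.982, 0.0], [0.0, 0.0, -1.0]]
wrist_force: [0.1, 2.2, 1.1]
finger_gap: 27.7
finger_force: 0.7
```

```bash
python3 w.py 4
```

```text
21.6 [ 489.44404504 -112.10264959   89.27161305] [[-0.982, 0.189, -0.0], [0.189, 0.982, 0.0], [0.0, 0.0, -1.0]] [0.135306   2.17593223 1.12383109] 27.69477415322147 [-3.97732247e-01  2.35524124e-01  1.85001962e+00  8.79029268e-05
  1.05620980e+00 -1.77814994e+00]
right_knob 0.79 [267. 257.] [ 491.3 -107.1   96. ]
nut 0.72 [371. 203.] [504.4 -28.5  20. ]
```

View pics/wrist4.png

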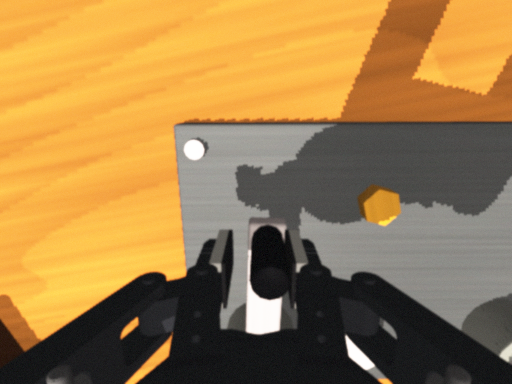

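The knob at (268,262) is held between the pads, and the arm is nearly square to the plate edge. I'll push on to feel the stop.

Call:
send_rows --series '[[0.35,[0,-0.003,0],0],[0.35,[0,-0.002,0],0],[0.35,[0,0,0],0],[0.35,[0,0,0],0],[0.35,[0,0,0],0],[0.35,[0,0,0],0],[0.35,[0,0,0],0],[0.35,[0,0,0],0]]'

```text
time_s: 22.75
eef_pos: [488.4, -117.0, 89.1]
tool_rot: [[-0.982, 0.189, -0.0], [0.189, 0.982, 0.0], [0.0, 0.0, -1.0]]
wrist_force: [-1.6, 3.6, 0.8]
finger_gap: 27.8
finger_force: 1.4
```

Call:
send_rows --series '[[0.35,[0,-0.003,0],0],[0.35,[0,-0.001,0],0],[0.35,[0,0,0],0],[0.35,[0,0,0],0],[0.35,[0,0,0],0],[0.35,[0,0,0],0],[0.35,[0,0,0],0],[0.35,[0,0,0],0]]'

```text
time_s: 23.55
eef_pos: [487.5, -120.2, 89.1]
tool_rot: [[-0.982, 0.189, -0.001], [0.189, 0.982, 0.002], [0.001, 0.002, -1.0]]
wrist_force: [-1.3, 5.1, 1.0]
finger_gap: 27.6
finger_force: 2.7
```

The open stop is felt (rising to 5 N). I'll release, lift and check both arms.

Call:
send_rows --series '[[0.35,[0,0.006,0],0],[0,[0,0,0],0],[0,[0,0,0],0],[0,[0,0,-0.02],0],[0,[0,0,-0.03],0],[0,[0,0,-0.04],0],[0,[0,0,-0.045],0],[0,[0,0,-0.045],0]]'

```text
time_s: 24.35
eef_pos: [488.8, -115.7, 271.0]
tool_rot: [[-0.982, 0.19, 0.0], [0.19, 0.982, -0.001], [-0.001, -0.001, -1.0]]
wrist_force: [1.1, 0.3, 0.4]
finger_gap: 43.0
finger_force: 0.0
```

Call:
send_rows --series '[[0,[0.03,0,-0.03],0],[0,[0.03,0,-0.03],0],[0,[0.03,0,-0.03],8],[0,[0,0,0],8],[0,[0,0,0],8],[0,[0,0,0],8],[0,[0,0,0],8],[0,[0,0,0],8]]'

```text
time_s: 25.15
eef_pos: [400.7, -98.7, 359.6]
tool_rot: [[-0.511, 0.86, 0.001], [0.86, 0.511, -0.001], [-0.002, 0.0, -1.0]]
wrist_force: [-0.0, 0.0, -0.5]
finger_gap: 42.6
finger_force: 0.0
```

Call:
send_rows --series '[[0,[0,0,0],8],[0,[0,0,0],8],[0,[0,0,0],8],[0,[0,0,0],8],[0,[0,0,0],0],[0,[0,0,0],0],[0,[0,0,0],0],[0,[0,0,0],0]]'

```text
time_s: 25.95
eef_pos: [400.6, -98.2, 359.3]
tool_rot: [[0.015, 1.0, 0.0], [1.0, -0.015, -0.0], [-0.0, 0.0, -1.0]]
wrist_force: [-0.2, 0.4, 0.1]
finger_gap: 42.6
finger_force: 0.0
```

```bash
python3 w.py 5; python3 m.py 5 | grep -E "knob|pivot"
```

```text
25.95 [400.55503773 -98.23023264 359.33939106] [[0.015, 1.0, 0.0], [1.0, -0.015, -0.0], [-0.0, 0.0, -1.0]] [-0.16956186  0.35731325  0.06968091] 42.603009624708804 [-4.50952692e-01 -2.25447587e-01  1.72608619e+00 -1.27618245e-04
  1.64073327e+00 -4.36178200e-01]
right_knob 0.63 [323. 167.] [ 493.4 -109.8   96. ]
left_pivot 0.91 [429.  34.] [635.7  62.2  60. ]
right_pivot 0.8 [386. 174.] [ 599.6 -129.9   60. ]
nut 0.77 [322. 107.] [503.6 -29.8  20. ]
nut 0.3 [388. 171.] [ 620.2 -135.4   20. ]
scene left_knob 0.74 [317. 196.] [641. 172.  96.]
scene left_knob 0.48 [289. 212.] [678.  35.  96.]
scene right_knob 0.47 [232. 192.] [ 490. -107.   96.]
scene left_pivot 0.83 [291. 209.] [631.  69.  60.]
scene left_pivot 0.65 [137. 208.] [ 399. -447.   60.]
scene right_pivot 0.73 [237. 220.] [ 607. -133.   60.]
scene right_pivot 0.63 [255. 204.] [549. -40.  60.]
side left_knob 0.79 [201. 229.] [655. 175.  96.]
side right_knob 0.86 [282. 171.] [ 499. -112.   96.]
side left_pivot 0.97 [223. 208.] [634.  63.  60.]
side right_pivot 0.89 [258. 163.] [ 593. -151.   60.]
side right_pivot 0.53 [201. 226.] [671. 145.  60.]
```

View pics/wrist5.png

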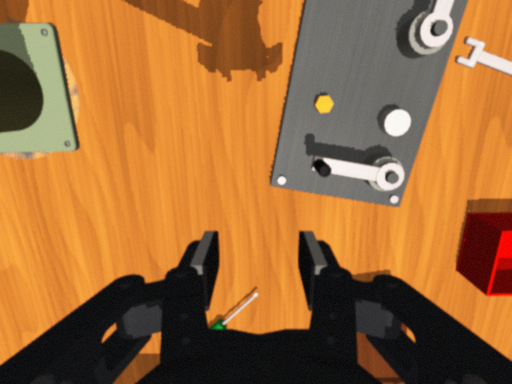

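View pics/side5.png

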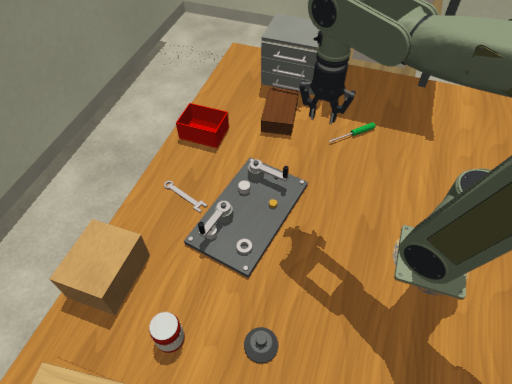

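Wrist view: the right arm runs from (388,177) to the knob at (322,167), parallel to the plate's near edge, so it is open. The side view shows the left arm back over its rest. I'll check the left arm's closure from nearer.

Call:
send_rows --series '[[0,[0.028,0.026,0.008],0],[0,[0.028,0.026,0.008],0],[0,[0.028,0.026,0.008],0],[0,[0.028,0.026,0.008],0],[0,[0.028,0.026,0.008],0],[0,[0.028,0.026,0.008],0],[0,[0.028,0.026,0.008],0],[0,[0,0,0],0]]'

```text
time_s: 28.1
eef_pos: [586.8, 98.0, 300.3]
tool_rot: [[0.012, 1.0, -0.003], [1.0, -0.012, 0.001], [0.001, -0.003, -1.0]]
wrist_force: [-0.4, -0.4, -0.3]
finger_gap: 42.5
finger_force: 0.0
```

```bash
python3 w.py 6
```

```text
28.1 [586.79681315  98.04189003 300.26693342] [[0.012, 1.0, -0.003], [1.0, -0.012, 0.001], [0.001, -0.003, -1.0]] [-0.44979354 -0.42769946 -0.26532975] 42.472108548336095 [1.94190548e-02 2.11387118e-01 1.41012806e+00 1.39467984e-03
 1.52353029e+00 3.13336288e-02]
left_knob 0.84 [325. 100.] [663.3 175.2  96. ]
right_knob 0.72 [206. 239.] [519.1   6.3  96. ]
right_pivot 0.86 [269. 310.] [ 601.2 -132.2   60. ]
right_pivot 0.67 [323. 100.] [669.1 175.7  60. ]
bearing 0.86 [222. 122.] [537.4 149.1  20. ]
nut 0.37 [207. 238.] [506. -30.  20.]
```

View pics/wrist6.png

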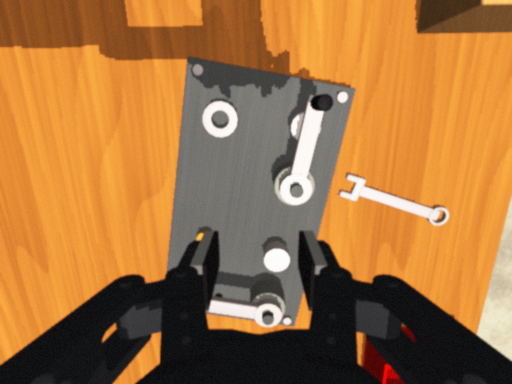

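The left arm runs from its hub at (295,187) to the knob at (322,102). Screws at (197,70) and (342,97) give the plate's far edge. Computing the angles.

Run:
```python
from h import *
s=readout.read_state();T=np.array(s["eef_pos"]);R=np.array(s["tool_rot"])
p=capture("wrist"); M=np.array(p["mount"])
def W(uv,z):
    d=R@M[:3,:3]@np.linalg.inv(p["mtx"])@np.array([*uv,1.]); c=R@M[:3,3]+T; return (c+d*(z-c[2])/d[2])[:2]
def ang(v): return np.arctan2(v[1],v[0])
a,b=W((197.5,70),22),W((342.5,97),22); c,d=W((188,58),20),W((354,89),20); e=W((288.5,321),22)
print("yaw",ang(b-a),np.linalg.norm(b-a),ang(d-c),np.linalg.norm(d-c),ang(b-e)-np.pi/2,np.linalg.norm(b-e))
h=W((296,187),84);print(h)
for k in ((322,101.5),119),((325,100),96): v=W(*k)-h; print("arm",ang(v)-np.pi/2,np.linalg.norm(v))
```

```text
yaw -0.18954046194499585 199.9215809695967 -0.18835454495113205 227.8391080221751 -0.18465104109358754 376.98744734122715
[635.31960434  65.59219769]
arm -0.19856523069184928 105.88280787657621
arm -0.2693958092815607 109.39579930081999
```

Jig yaw is -0.19, which puts left at about 0 (shut) and right at about 1.55 (open). Handing in.

```bash
python3 -c "from rig import sign_off; print(sign_off())"
```

```text
the job is handed in; nothing more can be done
None
```

The left arm has the grit (it pushed back with about 11 N at roughly 0.9 rad) and is shut again; the right arm swings freely and is left fully open. The job is handed in, but `sign_off()` returned no verdict.

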